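# Change of lot: clear the cassette gate and hold the magazine follower back

## Robot

A 6-joint arm with a two-finger parallel gripper is mounted at the origin on the work surface. World frame = base frame: x ahead of the robot, y to its left, z up, the work surface at z = 0. Lengths are in mm, angles in rad, forces in N, time in s.
With the tool pointing down it reaches from about 400 to 925 mm from the base axis. Payload 12.5 kg.
Tool frame: the origin (TCP) lies on the centre line of the jaws, within the pads' length; the fingertips stand 19 mm ahead of it and the grasp point (between the pads) is the TCP; z points along the fingers, y is the line along which they close (so a half turn about z gives the same grasp; the last joint's range is limited). The gripper opens to 95 mm and grips with 3 to 60 N. Pads are 20 mm wide; open, the fingers measure 119 mm over their backs; the gripper's body (75 mm by 180 mm) begins 59 mm behind the grasp point.
Start: joints at [1.165, 0.491, 1.559, -0, 1.092, -0.106], TCP at [184.563, 597.144, 233.661] pointing down, gripper open.
Joint ranges: [-3.1, 3.1], [-0.84, 2.19], [0.05, 2.79], [-1.13, 4.28], [0.06, 2.93], [-2.69, 2.69]. Speed limits (rad/s): [2.22, 2.22, 2.79, 3.14, 3.14, 3.14].

## Interface

Orientations are given as [roll, pitch, yaw] about the fixed x, y, z axes, in that order (R = Rz(yaw) Ry(pitch) Rx(roll)).
In Python, from cell import state, read_camera, job_done gives the robot as it stands.
- The arm moves only by the tool arm_command, never from a script. Its argument "deltas" is a list of rows, each an object of numbers: "dx", "dy", "dz": the shift along the world's x, y, z in m; "yaw": the turn about the world's z in degrees. In form: [{"dx": .., "dy": .., "dz": .., "yaw": ..}, ...]. A call has 1 to 20 rows; each row shifts and turns the commanded pose from where the row before left it; what a row does not reach is not made up. A row lasts 1/10 s, in which the tool goes at most 50 mm and 8.59 degrees, less where a joint would pass 70% of its speed; a pose out of reach is approached as far as the arm can. A call with a gripper value outside its range is refused whole. "gripper" is the finger opening in m, from 0 to 0.0951, set as the call begins (left out, the last holds). The fingers move at their own pace and stop on an object; the grip force is fixed at half the most. Time passes only in rows, so rows that do not move let the fingers close. It gives the time, the measured TCP pose, the force, the opening and the grip force at its end, in the units of the state.
- state(): the state, without advancing time (a new reading comes with each control period).
- read_camera(name): name is "scene" or "top" or "wrist"; returns a dict with "color" (384x512x3 uint8, red, green, blue), "range_z" (384x512 float32, mm along the optical axis (not along the pixel's ray), 0 where there is no reading), "fx", "fy", "cx", "cy" (pixels), "extrinsics" (4x4, takes a point from camera to world coordinates). Camera axes: x right, y up, looking along -z (the intrinsics and any distortion apply to the point x, -y, -z); pixel columns grow to the right and rows downward; lengths in mm; the calibration is good to about 2 mm. A picture is of the moment at which its call begins.
- job_done(): hands the job in; it is judged then, once.
The state is a dict: "t": time; "joints": joint angles; "qvel": joint speeds; "tau": joint torques, N m; "eef_pos": TCP position; "tcp_rot": TCP orientation; "ft_force": force on the tool from outside, world axes, zero at the start; "moment": the same for the moment, N m; "opening": opening from 0.0 (shut) to 1.0 (fully open); "grip_force": force on a finger pad.
Only numpy, scipy, OpenCV 4.12 (cv2) and the standard library are available. Lean on these libraries where they do the work, as an engineer would, in place of code of your own. Each camera call takes 0.05 s, during which the arm holds its last target. There are 200 camera calls.

## Task

We are changing lots on the cassette reader. Slide the last old test cassette up out of the feed gate by its edges and lay it flat in the shallow steel tray; then take the grip tab of the magazine's spring follower, pull the follower back until its pointer stands at the index clip, and finish while still holding it there, so that I can drop in the new pack. Leave the box of tubes, the barcode scanner and the reagent jar where they are.

Things in the scene. Friction and masses are not known exactly. Their poses are not given: they have to be found in the camera images.
- loader: Bench-top test-cassette reader with its open magazine, one fixed piece. Origin: on the bench (height 0) under the middle of the feed gate. y runs level along the magazine, away from the reader, the way the follower is pulled; x across; z up. Bed 14 mm high, x -32 to 44, y -60 to 240. White deck y -152 to -40, 46 mm high; tall white housing behind it, y -470 to -150, x -100 to 200, 228 mm high.
- gate_mouth (a point): Middle of the feed gate's open top, 50 mm above the bench over the loader's origin. The gate is two grooved grey posts 36 mm tall on the bed, outer faces at loader x = +-24 mm, 18 mm long in y; their grooves hold the cassette's two long edges, so it leaves only upward. From y 14 to 240 a channel of two thin cheeks follows, outer faces x = +-22 mm, 40 mm above the bench.
- cassette: The old white plastic test cassette, a flat plate 30 mm wide (its x), 6 mm thick (its y), 76 mm long (its z), 11 to 23 g. Origin: centre of its lower end face. It starts upright and loose in the gate on the bed, origin 14 mm and top 90 mm above the bench, its top 40 mm free above the posts; its axes then agree with the loader's within a few degrees. Pinch its long edges there.
- cassette_top (a point): Centre of the cassette's upper end face, 76 mm along its z axis from its origin.
- tray: Shallow empty rectangular steel tray, loose, 110 mm (its x) by 150 mm (its y), 20 mm high, walls 3 mm, inner floor about 3 mm above the bench. Origin: centre of its underside, z up. Tray and box of tubes stand side by side; which of them is nearer the robot varies.
- follower (a joint): Travel of the magazine's follower along the loader's +y axis, m: 0 at its rest stop near the gate, 0.150 at the far end stop. A constant-force spring pulls it back towards 0 with about 6 N at rest and 8 N at 130 mm; it has no latch.
- follower_tab (a point): Middle of the follower's upright black grip tab: 28 mm wide (loader x), 12 mm thick (loader y), 34 mm tall, foot 84 mm and top 118 mm above the bench, free on all sides to be grasped from above. At rest it is 58 mm from the gate along the loader's y. The follower under it is 32 mm wide and reaches 12 mm beyond the tab on both sides in y.
- follower_pointer (a point): Tip of the follower's pointer, a small black finger 8 mm wide reaching towards +x of the loader over the cheek, its tip 30 mm from the channel's middle, 46 mm above the bench; always level with the middle of the tab along the loader's y.
- index_tip (a point): Tip of the index clip's blade, which points back at the pointer: the mark. The clip is a small dark steel saddle 14 mm long with a brass thumbscrew, on the rail along the magazine's +x side (x 28 to 45 mm), tip 46 mm above the bench. The follower is at the mark when pointer tip and index tip face each other, level along the loader's y: 80 to 125 mm of travel.
- tube_box: Bystander: open white box of capped sample tubes, 110 x 150 mm, 45 mm high. Origin: centre of its underside.
- scanner: Bystander: black hand-held barcode scanner lying on its side, about 90 x 160 mm, 60 mm high. Origin: under the middle of its head.
- vial: Bystander: small reagent jar, 42 mm across, 70 mm high. Origin: centre of its underside.
There are look-alikes about, which are no part of the job. Of the things shaped like the cassette, the white one is meant.

How it is judged (in metres and radians):
On the way, in this order (a step that is already met when the one before it is completed fails the run):
1. the cassette is lifted clear of the gate posts, with the follower still at rest (z of cassette in the frame of loader above 0.052 m and contact force between the fingers and cassette above 0.3 N and value of joint follower below 0.02 m), for 0.1 s.
2. the cassette lies flat inside the tray, let go (x of cassette in the frame of tray between -0.055 and 0.055 m and y of cassette in the frame of tray between -0.075 and 0.075 m and z of cassette in the frame of tray between 0 and 0.014 m and x of cassette_top in the frame of tray between -0.055 and 0.055 m and y of cassette_top in the frame of tray between -0.075 and 0.075 m and z of cassette_top in the frame of tray between 0 and 0.014 m and contact force between the fingers and cassette below 0.05 N and linear speed of cassette below 0.05 m/s), for 0.2 s.
At the end, for the whole second after the job is handed in: The fingers hold the follower, still, with its pointer within 5 mm of the index tip along the magazine; the cassette lies flat at rest inside the tray (the centres of both its ends inside the walls and less than 14 mm above the bench), untouched (all of step 2 and contact force between the arm and cassette below 0.05 N and y of follower_pointer in the frame of index_tip between -0.005 and 0.005 m and velocity of joint follower between -0.01 and 0.01 m/s and contact force between the fingers and follower above 3 N); the arm keeps its last pose, push and grip.
It fails at once if the cassette is dropped or thrown (falls free faster than 1.2 m/s) (linear speed of cassette above 1.2 m/s and contact force between the fingers and cassette below 0.05 N).
It fails at once if the box of tubes is moved more than 25 mm (distance of tube_box from where it was at the start of the episode above 0.025 m).
It fails at once if the scanner is moved more than 25 mm (distance of scanner from where it was at the start of the episode above 0.025 m).
It fails at once if the reagent jar is moved more than 25 mm (distance of vial from where it was at the start of the episode above 0.025 m).
It also fails if it takes over 51 s, if anything falls off the work surface, if the arm or the gripper's body presses on something with over 40 N, if the wrist force passes 120 N, or if a joint passes its speed limit or range.

## Working session

There is one attempt and no reset: what is moved stays moved. The work goes in short steps, Python scripts to look and compute and a tool call to move; the robot and the scene stay as the last step left them, time stands still between calls to the robot, and variables do not carry over. Pictures are saved under pics/ and viewed, at most 10 in all, crops included, and the job is handed in when it is done.

Besides the shell and the picture viewer there is one more tool, called after "Request:" as a command line: name --argument value ..., lists and objects as JSON in quotes. arm_command: Moves the arm, as the interface text tells. Its arguments: {"type":"object","properties":{"deltas":{"type":"array"},"gripper":{"type":"number"}},"required":["deltas"]}

```bash
mkdir -p pics; ls; cat > h.py <<'E'
import numpy as np, cv2
from cell import state, read_camera, job_done
def grab(n, tag):
    c=read_camera(n); np.savez(f'{n}_{tag}.npz',**c)
    cv2.imwrite(f'pics/{n}_{tag}.png',c['color'][:,:,::-1]); return c
def load(n,tag): return dict(np.load(f'{n}_{tag}.npz'))
def pts(c):
    """world xyz per pixel from range"""
    z=c['range_z'].astype(float); v,u=np.mgrid[:z.shape[0],:z.shape[1]]
    P=np.stack([(u-c['cx'])/c['fx']*z,-(v-c['cy'])/c['fy']*z,-z],-1)
    E=c['extrinsics']; W=P@E[:3,:3].T+E[:3,3]; W[z<=0]=np.nan; return W
def ray(c,u,v,h):
    """pixel onto plane z=h"""
    E=c['extrinsics']; d=E[:3,:3]@np.array([(u-c['cx'])/c['fx'],-(v-c['cy'])/c['fy'],-1.]); o=E[:3,3]
    return o+d*(h-o[2])/d[2]
E
python3 - <<'E'
from h import *
a=grab('top','a'); b=grab('scene','a')
print(a['extrinsics'],b['extrinsics'],a['fx'])
cv2.imwrite('pics/both.png',cv2.resize(np.vstack([a['color'],b['color']])[:,:,::-1],None,fx=.78,fy=.78))
E
```

```text
pics
[[ 7.78090595e-03  9.87752536e-01 -1.55834478e-01  4.74039560e+02]
 [-9.99930385e-01  9.06792395e-03  7.54968097e-03  7.55698911e+01]
 [ 8.87031172e-03  1.55764887e-01  9.87754331e-01  9.00693973e+02]
 [ 0.00000000e+00  0.00000000e+00  0.00000000e+00  1.00000000e+00]] [[-4.79820876e-01 -4.36416338e-01  7.61125947e-01  1.19701183e+03]
 [ 8.77096933e-01 -2.60099328e-01  4.03793648e-01  3.79469257e+02]
 [ 2.17462023e-02  8.61329855e-01  5.07580518e-01  5.05987186e+02]
 [ 0.00000000e+00  0.00000000e+00  0.00000000e+00  1.00000000e+00]] 350.3077173194224
```

View pics/top_a.png

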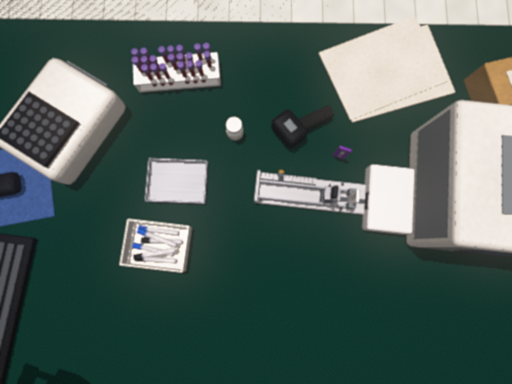

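View pics/scene_a.png

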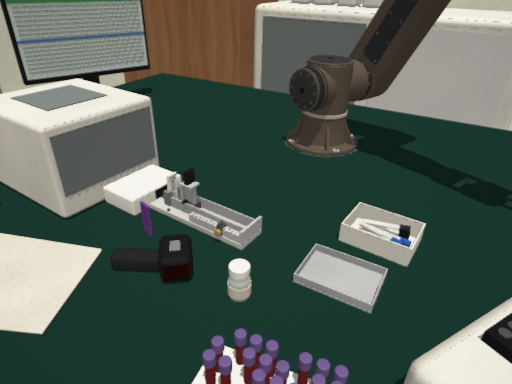

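The top view shows the loader from px (256,190) to (365,200), with the deck at (390,200), the tray at (177,180), the tube box at (155,245), the index clip at (282,174) and the jar at (234,128). The purple cassette look-alike is at (343,152). Next I'll measure from the range data.

```bash
python3 - <<'E'
from h import *
a=load('top','a'); b=load('scene','a'); W=pts(a); V=pts(b)
def seg(W,x0,x1,y0,y1,z0,z1):
    return W[(W[...,0]>x0)&(W[...,0]<x1)&(W[...,1]>y0)&(W[...,1]<y1)&(W[...,2]>z0)&(W[...,2]<z1)]
for n,(u,v) in dict(bedL=(256,190),deckL=(366,167),deckLb=(366,230),deckR=(410,170),tray=(177,180),box=(155,245),clip=(282,174),gate=(350,198),tab=(330,193)).items():
    print(n,W[v,u].round(0), ray(a,u,v,0).round(0))
# tray outline
for n,(r0,r1,c0,c1) in dict(tray=(150,212,135,215),box=(212,280,110,198)).items():
    P=W[r0:r1,c0:c1]; m=(P[...,2]>12)&(P[...,2]<60); q=P[m][:,:2].astype(np.float32); r=cv2.minAreaRect(q); print(n,r, P[m][:,2].max())
# deck
P=W[150:245,360:412]; m=(abs(P[...,2]-46)<5); print('deck',cv2.minAreaRect(P[m][:,:2].astype(np.float32)))
np.set_printoptions(linewidth=220,suppress=True)
# bed/channel outline
P=W[160:220,245:372]; m=(P[...,2]>8)&(P[...,2]<60); print('mag',cv2.minAreaRect(P[m][:,:2].astype(np.float32)))
# high things (scene)
for nm,X in (('top',W),('scene',V)):
    q=X[(X[...,2]>60)&(X[...,2]<135)&(X[...,0]>350)&(X[...,0]<560)&(X[...,1]>-420)&(X[...,1]<-60)]
    print(nm,len(q)); 
    if len(q): print(q[::max(1,len(q)//25)].round(0).tolist())
o=[cv2.resize(i[r0:r1,c0:c1],(760,290),interpolation=cv2.INTER_CUBIC) for i,(r0,r1,c0,c1) in ((a['color'],(165,215,250,381)),(b['color'],(165,245,95,305)))]
cv2.imwrite('pics/crop1.png',np.vstack(o)[:,:,::-1])
E
```

```text
bedL [610.  68.  47.] [618.  67.   0.]
deckL [ 682. -222.    0.] [ 682. -222.    0.]
deckLb [ 516. -215.    1.] [ 516. -216.    0.]
deckR [ 664. -317.   47.] [ 675. -339.    0.]
tray [641. 273.   5.] [642. 274.   0.]
box [474. 321.   5.] [474. 322.   0.]
clip [651.   3.  46.] [661.  -1.   0.]
gate [ 593. -166.   39.] [ 599. -177.    0.]
tab [ 598. -106.   88.] [ 611. -126.    0.]
tray ((638.4752807617188, 272.0220947265625), (150.1949462890625, 110.49549102783203), 88.33679962158203) 24.62187976460814
box ((474.5070495605469, 312.0311279296875), (151.71229553222656, 109.89523315429688), 83.94595336914062) 49.67647400512885
deck ((584.24072265625, -263.44024658203125), (111.09262084960938, 182.69651794433594), 85.01636505126953)
mag ((618.5928955078125, -74.89598083496094), (287.7657165527344, 137.89051818847656), 86.28336334228516)
top 644
[[560.0, -316.0, 129.0], [556.0, -316.0, 101.0], [554.0, -316.0, 72.0], [548.0, -314.0, 118.0], [546.0, -315.0, 82.0], [540.0, -314.0, 131.0], [537.0, -314.0, 104.0], [535.0, -315.0, 67.0], [530.0, -312.0, 119.0], [527.0, -312.0, 91.0], [524.0, -31
[... 284 characters left out ...]
, 98.0], [474.0, -342.0, 60.0], [473.0, -359.0, 112.0], [468.0, -387.0, 109.0]]
scene 583
[[488.0, -311.0, 135.0], [518.0, -313.0, 133.0], [539.0, -317.0, 134.0], [530.0, -316.0, 128.0], [528.0, -312.0, 125.0], [527.0, -313.0, 122.0], [527.0, -314.0, 119.0], [527.0, -314.0, 116.0], [526.0, -312.0, 113.0], [522.0, -313.0, 109.0], [519.0, -313.0, 105.0], [518.0, -314.0, 101.0], [519.0, -314.0, 99.0], [525.0, -312.0, 98.0], [523.0, -311.0, 95.0], [520.0, -314.0, 90.0], [519.0, -312.0, 88.0], [514.0, -311.0, 83.0], [512.0, -309.0, 80.0], [506.0, -312.0, 74.0], [508.0, -311.0, 72.0], [506.0, -310.0, 68.0], [501.0, -311.0, 63.0], [548.0, -315.0, 75.0], [560.0, -315.0, 74.0], [551.0, -315.0, 64.0]]
```

View pics/crop1.png

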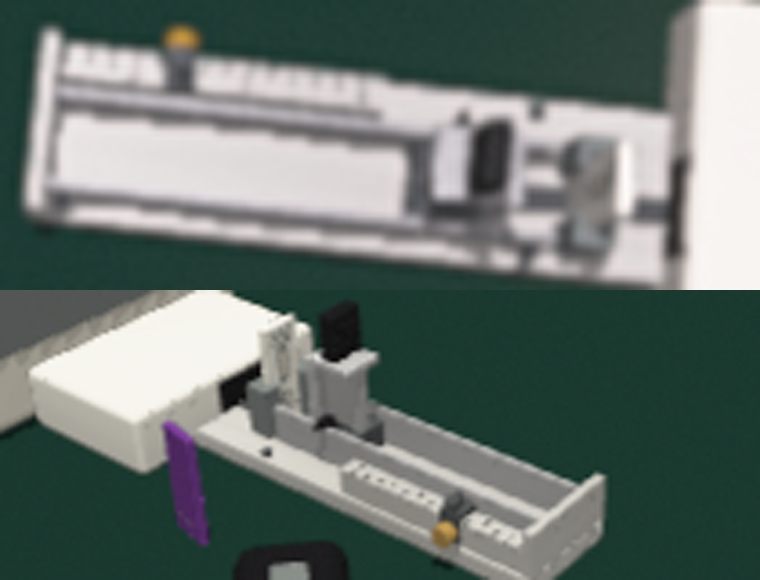

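The crops show the white cassette in the gate at about crop px (625,175), the black tab at (490,155) and the clip at (180,60). I'll fit the loader frame next.

```bash
python3 - <<'E'
from h import *
np.set_printoptions(linewidth=220,suppress=True)
a=load('top','a'); b=load('scene','a'); W=pts(a); V=pts(b)
def comp(W,z0,z1,box,seed=None):
    x0,x1,y0,y1=box
    m=(W[...,2]>z0)&(W[...,2]<z1)&(W[...,0]>x0)&(W[...,0]<x1)&(W[...,1]>y0)&(W[...,1]<y1)
    n,l,s,_=cv2.connectedComponentsWithStats(m.astype(np.uint8)); i=1+s[1:,4].argmax(); return l==i
for nm,X in (('top',W),('scene',V)):
    m=comp(X,8,150,(480,670,-195,90)); q=X[m]
    print(nm,'mag',cv2.minAreaRect(q[:,:2].astype(np.float32)),len(q))
    # per-slice edges at bed height
    e=[]
    for y in range(-180,70,15):
        s=q[(abs(q[:,1]-y)<6)&(abs(q[:,2]-14)<5)]
        if len(s): e.append((y,s[:,0].min(),s[:,0].max()))
    e=np.array(e);print(e.round(0).tolist())
    m=(X[...,2]>41)&(X[...,2]<51)&(X[...,1]>-300)&(X[...,1]<-195)&(X[...,0]>450)&(X[...,0]<720)
    print('deck',cv2.minAreaRect(X[m][:,:2].astype(np.float32)))
    q=X[(X[...,2]>58)&(X[...,2]<140)&(X[...,0]>540)&(X[...,0]<660)&(X[...,1]>-195)&(X[...,1]<-40)]
    print('high',q[np.argsort(q[:,1])].round(0).tolist()[::max(1,len(q)//40)])
m=cv2.inRange(cv2.cvtColor(a['color'],cv2.COLOR_RGB2HSV),(10,120,80),(30,255,255)); m[:,:250]=0;m[:, 380:]=0;m[:160]=0;m[220:]=0
v,u=np.nonzero(m); print('brass',u.mean(),v.mean(),W[v,u].mean(0),ray(a,u.mean(),v.mean(),46))
E
```

```text
top mag ((614.5601196289062, -65.37506103515625), (267.8902893066406, 86.46561431884766), 84.3089599609375) 3114
[[-180.0, 561.0, 636.0], [-165.0, 561.0, 636.0], [-150.0, 563.0, 638.0], [-135.0, 565.0, 641.0], [-120.0, 566.0, 641.0], [-105.0, 568.0, 643.0], [-90.0, 570.0, 643.0], [-75.0, 570.0, 629.0], [-60.0, 572.0, 632.0], [-45.0, 573.0, 634.0], [-30.0, 575.0, 636.0], [-15.0, 577.0, 637.0], [0.0, 577.0, 639.0], [15.0, 580.0, 639.0], [30.0, 582.0, 642.0], [45.0, 582.0, 642.0], [60.0, 584.0, 644.0]]
deck ((593.9383544921875, -257.94049072265625), (98.4498291015625, 164.33004760742188), 85.01636505126953)
high [[608.0, -172.0, 89.0], [591.0, -171.0, 90.0], [601.0, -169.0, 88.0], [608.0, -169.0, 59.0], [600.0, -168.0, 59.0], [581.0, -168.0, 92.0], [602.0, -167.0, 63.0], [589.0, -167.0, 72.0], [596.0, -166.0, 74.0], [587.0, -166.0, 82.0], [584.0, -166.0, 75.0], [580.0, -165.0, 67.0], [599.0, -129.0, 81.0], [606.0, -128.0, 86.0], [601.0, -126.0, 83.0], [598.0, -125.0, 88.0], [582.0, -123.0, 65.0], [603.0, -118.0, 117.0], [584.0, -116.0, 85.0], [591.0, -115.0, 118.0], [594.0, -113.0, 117.
[... 1525 characters left out ...]
2.0, -121.0, 82.0], [612.0, -117.0, 94.0], [603.0, -115.0, 63.0], [614.0, -114.0, 82.0], [613.0, -112.0, 80.0], [592.0, -111.0, 120.0], [603.0, -110.0, 68.0], [612.0, -109.0, 101.0], [611.0, -108.0, 116.0], [601.0, -107.0, 114.0], [604.0, -107.0, 88.0], [604.0, -107.0, 58.0], [609.0, -106.0, 85.0], [608.0, -106.0, 100.0], [605.0, -106.0, 99.0], [604.0, -105.0, 109.0], [589.0, -105.0, 117.0], [597.0, -105.0, 113.0], [593.0, -104.0, 86.0], [589.0, -102.0, 84.0], [600.0, -99.0, 85.0], [604.0, -98.0, 66.0], [592.0, -96.0, 85.0], [597.0, -96.0, 80.0], [595.0, -95.0, 84.0]]
brass 280.85714285714283 171.07142857142858 [661.82111463   4.87902743  31.00616848] [658.58390813   6.10236242  46.        ]
```

```bash
python3 - <<'E'
from h import *
np.set_printoptions(suppress=True,precision=3)
s=state(); print(s)
c=grab('wrist','a'); print(c['extrinsics'])
for n in('top','scene'):
    X=pts(load(n,'a')); q=X[(X[...,2]>56)&(X[...,2]<95)&(X[...,0]>570)&(X[...,0]<620)&(X[...,1]>-178)&(X[...,1]<-150)]
    print(n,len(q),np.polyfit(q[:,0],q[:,1],1),np.median(q,0),np.percentile(q,[3,97],axis=0))
    t=X[(X[...,2]>95)&(X[...,2]<122)&(X[...,0]>570)&(X[...,0]<630)&(X[...,1]>-140)&(X[...,1]<-80)]
    print('tab',np.percentile(t,[3,50,97],axis=0).round(1))
E
```

```text
{'t': 0.1, 'joints': array([ 1.165,  0.491,  1.559,  0.   ,  1.092, -0.106]), 'qvel': array([-0.001,  0.   , -0.001,  0.001,  0.   ,  0.001]), 'tau': array([  0.005, -61.362, -25.861,   0.069,   0.047,  -0.   ]), 'eef_pos': array([184.471, 596.944, 233.135]), 'tcp_rot': array([-3.141, -0.   ,  2.842]), 'ft_force': array([ 0.426, -0.489, -1.113]), 'moment': array([0.002, 0.004, 0.029]), 'grip_force': 0.0, 'opening': 0.9987998137403041}
[[  0.295  -0.914  -0.279 106.263]
 [  0.956   0.282   0.087 621.768]
 [ -0.001  -0.293   0.956 384.912]
 [  0.      0.      0.      1.   ]]
top 84 [  -0.078 -121.364] [ 591.274 -167.541   82.345] [[ 578.401 -171.238   57.86 ]
 [ 607.65  -165.336   92.458]]
tab [[ 585.  -117.7   96.7]
 [ 598.1 -109.2  117.2]
 [ 611.9 -104.9  119.8]]
scene 151 [  -0.11  -101.667] [ 596.579 -167.036   75.905] [[ 580.905 -172.105   57.482]
 [ 608.912 -164.305   92.002]]
tab [[ 589.9 -116.5   95.6]
 [ 605.3 -107.2  109.5]
 [ 614.4 -104.3  119.9]]
```

Request:
arm_command --deltas '[{"dx": 0.033, "dy": -0.035, "yaw": -4}, {"dx": 0.033, "dy": -0.035, "yaw": -4}, {"dx": 0.033, "dy": -0.035, "yaw": -4}, {"dx": 0.033, "dy": -0.035, "yaw": -4}, {"dx": 0.033, "dy": -0.035, "yaw": -4}, {"dx": 0.033, "dy": -0.035, "yaw": -4}, {"dx": 0.033, "dy": -0.035, "yaw": -4}, {"dx": 0.033, "dy": -0.035, "yaw": -4}, {"dx": 0.033, "dy": -0.035, "yaw": -4}, {"dx": 0.033, "dy": -0.035, "yaw": -4}, {"dx": 0.008, "dy": -0.042, "yaw": -3.8}, {"dx": 0.008, "dy": -0.042, "yaw": -3.8}, {"dx": 0.008, "dy": -0.042, "yaw": -3.8}, {"dx": 0.008, "dy": -0.042, "yaw": -3.8}, {"dx": 0.008, "dy": -0.042, "yaw": -3.8}, {"dx": 0.008, "dy": -0.042, "yaw": -3.8}, {"dx": 0.008, "dy": -0.042, "yaw": -3.8}, {"dx": 0.008, "dy": -0.042, "yaw": -3.8}, {"dx": 0.008, "dy": -0.042, "yaw": -3.8}, {"dx": 0.007, "dy": -0.039, "yaw": -4}]' --gripper 0.06

```text
$.deltas[0]: bad value
```

Request:
arm_command --deltas '[{}, {}, {}]'

```text
$.deltas[0]: bad value
```

```bash
python3 - <<'E'
from h import *
np.set_printoptions(suppress=True,precision=3)
s=state(); print(s['t'],s['eef_pos'],s['tcp_rot'],s['opening'],s['joints'])
c=grab('wrist','b'); X=pts(c)
def p(n,z0,z1,x0,x1,y0,y1):
    q=X[(X[...,2]>z0)&(X[...,2]<z1)&(X[...,0]>x0)&(X[...,0]<x1)&(X[...,1]>y0)&(X[...,1]<y1)]
    print(n,len(q)); 
    if len(q)>10: print(np.percentile(q,[2,50,98],axis=0).round(1), cv2.minAreaRect(q[:,:2].astype(np.float32)))
p('cass',84,96,560,630,-195,-145); p('posts',44,55,560,630,-195,-150); p('tab',112,124,570,640,-145,-85)
E
```

```text
0.15 [184.496 596.991 233.206] [-3.141 -0.     2.842] 0.99925652611184 [ 1.165  0.491  1.559 -0.     1.092 -0.106]
cass 0
posts 0
tab 0
```

View pics/wrist_b.png

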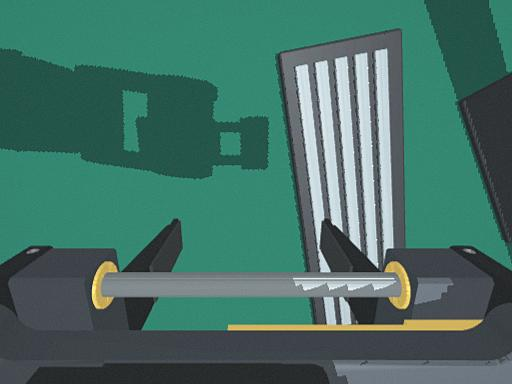

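The picture is still from the start pose, showing only the bench and a striped rack, because the rows were refused. Every row needs all four fields.

Request:
arm_command --deltas '[{"dx": 0.033, "dy": -0.035, "dz": 0, "yaw": -4}, {"dx": 0.033, "dy": -0.035, "dz": 0, "yaw": -4}, {"dx": 0.033, "dy": -0.035, "dz": 0, "yaw": -4}, {"dx": 0.033, "dy": -0.035, "dz": 0, "yaw": -4}, {"dx": 0.033, "dy": -0.035, "dz": 0, "yaw": -4}, {"dx": 0.033, "dy": -0.035, "dz": 0, "yaw": -4}, {"dx": 0.033, "dy": -0.035, "dz": 0, "yaw": -4}, {"dx": 0.033, "dy": -0.035, "dz": 0, "yaw": -4}, {"dx": 0.033, "dy": -0.035, "dz": 0, "yaw": -4}, {"dx": 0.033, "dy": -0.035, "dz": 0, "yaw": -4}, {"dx": 0.008, "dy": -0.042, "dz": 0, "yaw": -3.8}, {"dx": 0.008, "dy": -0.042, "dz": 0, "yaw": -3.8}, {"dx": 0.008, "dy": -0.042, "dz": 0, "yaw": -3.8}, {"dx": 0.008, "dy": -0.042, "dz": 0, "yaw": -3.8}, {"dx": 0.008, "dy": -0.042, "dz": 0, "yaw": -3.8}, {"dx": 0.008, "dy": -0.042, "dz": 0, "yaw": -3.8}, {"dx": 0.008, "dy": -0.042, "dz": 0, "yaw": -3.8}, {"dx": 0.008, "dy": -0.042, "dz": 0, "yaw": -3.8}, {"dx": 0.008, "dy": -0.042, "dz": 0, "yaw": -3.8}, {"dx": 0.007, "dy": -0.039, "dz": 0, "yaw": -4}]' --gripper 0.06

```text
t: 2.2
eef_pos: [593.6, -171.9, 233.6]
tcp_rot: [-3.142, 0.0, 1.474]
ft_force: [1.3, 0.0, 0.5]
opening: 0.633
grip_force: 0.0
```

Request:
arm_command --deltas '[{"dx": 0, "dy": 0, "dz": 0, "yaw": 0}, {"dx": 0, "dy": 0, "dz": 0, "yaw": 0}]'

```text
t: 2.4
eef_pos: [593.3, -170.5, 233.2]
tcp_rot: [-3.141, -0.0, 1.476]
ft_force: [1.0, -0.3, 0.2]
opening: 0.629
grip_force: 0.0
```

```bash
python3 - <<'E'
from h import *
np.set_printoptions(suppress=True,precision=3)
s=state(); print(s['t'],s['eef_pos'],s['tcp_rot'],s['opening'],s['joints'])
c=grab('wrist','b'); X=pts(c)
def p(n,z0,z1,x0,x1,y0,y1):
    q=X[(X[...,2]>z0)&(X[...,2]<z1)&(X[...,0]>x0)&(X[...,0]<x1)&(X[...,1]>y0)&(X[...,1]<y1)]
    print(n,len(q)); 
    if len(q)>10: print(np.percentile(q,[2,50,98],axis=0).round(1), cv2.minAreaRect(q[:,:2].astype(np.float32)))
p('cass',84,96,560,630,-195,-145); p('posts',44,55,560,630,-195,-150); p('tab',112,124,570,640,-145,-85)
E
```

```text
2.4 [ 593.299 -170.497  233.199] [-3.141 -0.     1.476] 0.6290690460393119 [-0.387  0.481  1.579  0.     1.083 -0.292]
cass 183
[[ 579.7 -172.6   84.4]
 [ 593.8 -168.3   90.2]
 [ 608.1 -165.1   91.8]] ((593.663330078125, -168.9493408203125), (6.210579872131348, 29.352596282958984), 84.33191680908203)
posts 271
[[ 570.7 -179.3   44.6]
 [ 595.1 -166.2   50.4]
 [ 617.5 -158.8   53.7]] ((594.20556640625, -169.28460693359375), (18.30278968811035, 47.00470733642578), 84.01211547851562)
tab 358
[[ 587.  -117.4  114.2]
 [ 599.8 -111.1  118.3]
 [ 612.6 -105.4  119.8]] ((600.1666259765625, -111.390625), (11.318435668945312, 27.170711517333984), 84.40264892578125)
```

View pics/wrist_b.png

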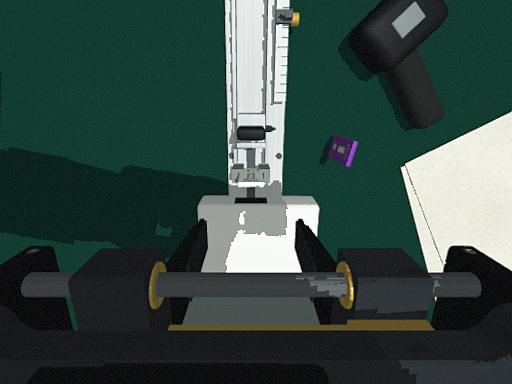

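The wrist view confirms the cassette at (593.7,-169), the tab at (600.2,-111.4) and the clip near pixel (288,17). I'll descend and pinch high on the cassette.

Request:
arm_command --deltas '[{"dx": 0.0005, "dy": 0.0015, "dz": -0.025, "yaw": 0}, {"dx": 0, "dy": 0, "dz": -0.03, "yaw": 0}, {"dx": 0, "dy": 0, "dz": -0.03, "yaw": 0}, {"dx": 0, "dy": 0, "dz": -0.03, "yaw": 0}, {"dx": 0, "dy": 0, "dz": -0.02, "yaw": 0}, {"dx": 0, "dy": 0, "dz": -0.014, "yaw": 0}, {"dx": 0, "dy": 0, "dz": 0, "yaw": 0}, {"dx": 0, "dy": 0, "dz": 0, "yaw": 0}]'

```text
t: 3.25
eef_pos: [594.4, -167.9, 85.4]
tcp_rot: [3.141, 0.0, 1.478]
ft_force: [-0.5, 0.1, 0.2]
opening: 0.626
grip_force: 0.0
```

Request:
arm_command --deltas '[{"dx": 0, "dy": 0, "dz": 0, "yaw": 0}, {"dx": 0, "dy": 0, "dz": 0, "yaw": 0}, {"dx": 0, "dy": 0, "dz": 0, "yaw": 0}, {"dx": 0, "dy": 0, "dz": 0, "yaw": 0}, {"dx": 0, "dy": 0, "dz": 0, "yaw": 0}]' --gripper 0.02

```text
t: 3.75
eef_pos: [594.1, -168.4, 84.9]
tcp_rot: [3.141, 0.0, 1.477]
ft_force: [-0.3, 0.1, 1.4]
opening: 0.311
grip_force: 30.0
```

Request:
arm_command --deltas '[{"dx": 0, "dy": 0, "dz": 0.01, "yaw": 0}, {"dx": 0, "dy": 0, "dz": 0.015, "yaw": 0}, {"dx": 0, "dy": 0, "dz": 0.015, "yaw": 0}, {"dx": 0, "dy": 0, "dz": 0.02, "yaw": 0}, {"dx": 0, "dy": 0, "dz": 0.02, "yaw": 0}, {"dx": 0, "dy": 0, "dz": 0.015, "yaw": 0}, {"dx": 0, "dy": 0, "dz": 0.005, "yaw": 0}, {"dx": 0, "dy": 0, "dz": 0, "yaw": 0}, {"dx": 0, "dy": 0, "dz": 0, "yaw": 0}, {"dx": 0, "dy": 0, "dz": 0, "yaw": 0}]'

```text
t: 4.75
eef_pos: [593.8, -168.3, 183.8]
tcp_rot: [-3.14, -0.0, 1.477]
ft_force: [-0.5, -0.2, 1.1]
opening: 0.312
grip_force: 30.0
```

```bash
python3 - <<'E'
from h import *
np.set_printoptions(suppress=True,precision=3)
c=grab('wrist','c'); d=grab('scene','c'); s=state(); print(s['t'],s['eef_pos'],s['opening'],s['grip_force'])
X=pts(c)
q=X[(X[...,2]>160)&(X[...,2]<200)&(X[...,0]>575)&(X[...,0]<612)&(X[...,1]>-195)&(X[...,1]<-145)]; print(len(q), np.percentile(q,[2,50,98],axis=0) if len(q) else 0)
m=cv2.inRange(cv2.cvtColor(load('wrist','b')['color'],cv2.COLOR_RGB2HSV),(10,120,80),(30,255,255)); m[60:]=0
v,u=np.nonzero(m); print('brass px',u.mean(),v.mean()); 
b=load('wrist','b'); i=cv2.resize(b['color'][0:190,220:310],(360,570),interpolation=cv2.INTER_NEAREST)
j=cv2.resize(d['color'][120:260,90:290],(430,300))
k=np.zeros((570,800,3),np.uint8);k[:,:360]=i;k[:300,365:795]=j; cv2.imwrite('pics/crop2.png',k[:,:,::-1])
E
```

```text
4.85 [ 593.877 -168.292  183.962] 0.31585194456661647 29.954330921173096
1882 [[ 576.192 -173.021  161.385]
 [ 592.742 -166.298  183.964]
 [ 611.077 -154.304  198.376]]
brass px 295.16129032258067 18.817204301075268
```

View pics/crop2.png

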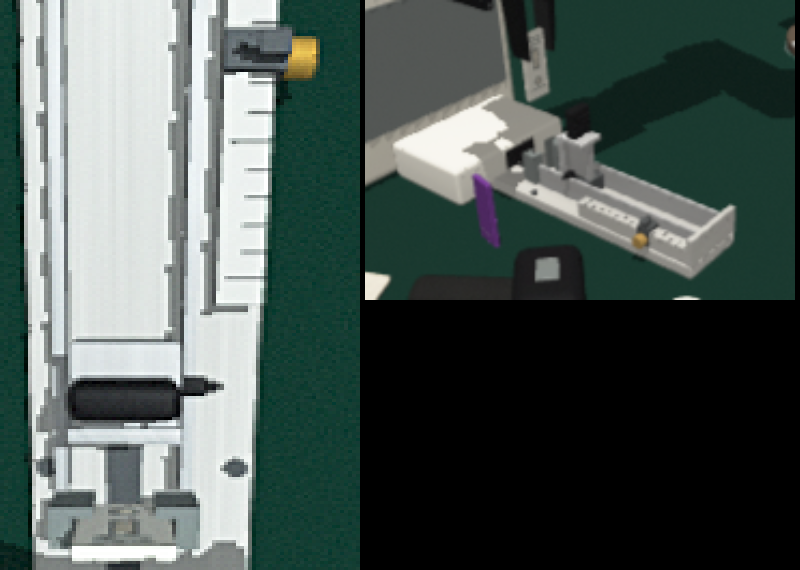

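The cassette is held upright at z 184 (crop px 535,60), and the follower is at rest. I'll raise it over the tab and carry it to above the tray.

Request:
arm_command --deltas '[{"dx": 0, "dy": 0, "dz": 0.02, "yaw": 0}, {"dx": 0, "dy": 0, "dz": 0.02, "yaw": 0}, {"dx": 0.002, "dy": 0.02, "dz": 0, "yaw": 0.5}, {"dx": 0.004, "dy": 0.034, "dz": 0, "yaw": 0.5}, {"dx": 0.004, "dy": 0.04, "dz": 0, "yaw": 0.5}, {"dx": 0.004, "dy": 0.04, "dz": 0, "yaw": 0.5}, {"dx": 0.004, "dy": 0.04, "dz": 0, "yaw": 0.5}, {"dx": 0.004, "dy": 0.04, "dz": 0, "yaw": 0.5}, {"dx": 0.004, "dy": 0.04, "dz": 0, "yaw": 0.5}, {"dx": 0.004, "dy": 0.04, "dz": 0, "yaw": 0.5}, {"dx": 0.004, "dy": 0.04, "dz": 0, "yaw": 0}, {"dx": 0.004, "dy": 0.03, "dz": -0.01, "yaw": 0}, {"dx": 0.004, "dy": 0.025, "dz": -0.02, "yaw": 0}, {"dx": 0.002, "dy": 0.015, "dz": -0.03, "yaw": 0}, {"dx": 0, "dy": 0, "dz": -0.03, "yaw": 0}, {"dx": 0, "dy": 0, "dz": -0.025, "yaw": 0}, {"dx": 0, "dy": 0, "dz": -0.015, "yaw": 0}, {"dx": 0, "dy": 0, "dz": -0.005, "yaw": 0}, {"dx": 0, "dy": 0, "dz": 0, "yaw": 0}, {"dx": 0, "dy": 0, "dz": 0, "yaw": 0}]'

```text
t: 6.85
eef_pos: [638.6, 235.7, 90.8]
tcp_rot: [3.14, -0.0, 1.547]
ft_force: [-0.2, 0.2, 0.2]
opening: 0.31
grip_force: 30.0
```

```bash
python3 - <<'E'
from h import *
np.set_printoptions(suppress=True,precision=3)
d=grab('scene','d'); s=state(); print(s['t'],s['eef_pos'],s['ft_force'],s['opening'],s['grip_force'])
b=load('wrist','b')
pt=ray(b,275.5,128.7,46); ix=ray(b,275.5,16.3,46); br=ray(b,295.2,18.8,46)
yl=np.array([.1,.995,0]); print(pt,ix,br,(ix-pt)@yl,(br-pt)@yl)
E
```

```text
6.9 [638.67  235.698  90.993] [-0.331  0.034  0.66 ] 0.3088558508392213 29.954354166984558
[ 629.78  -115.193   46.   ] [637.879   4.011  46.   ] [659.082  -0.395  46.   ] 119.41752808655157 117.15423594830374
```

View pics/scene_d.png

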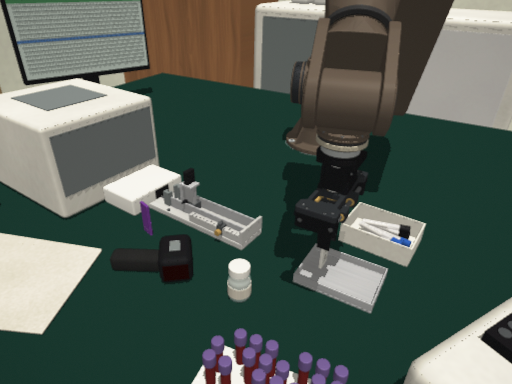

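The cassette hangs over the tray near the -y end (scene px 322,262). I'll lower it to the floor.

Request:
arm_command --deltas '[{"dx": 0, "dy": 0, "dz": -0.01, "yaw": 0}, {"dx": 0, "dy": 0, "dz": -0.004, "yaw": 0}, {"dx": 0, "dy": 0, "dz": -0.002, "yaw": 0}, {"dx": 0, "dy": 0, "dz": -0.002, "yaw": 0}, {"dx": 0, "dy": 0, "dz": 0, "yaw": 0}, {"dx": 0, "dy": 0, "dz": 0, "yaw": 0}]'

```text
t: 7.5
eef_pos: [638.0, 235.8, 73.7]
tcp_rot: [3.141, -0.0, 1.547]
ft_force: [-7.0, -0.1, 19.0]
opening: 0.314
grip_force: 30.1
```

Request:
arm_command --deltas '[{"dx": 0, "dy": 0.005, "dz": 0, "yaw": 0}, {"dx": 0, "dy": 0.005, "dz": -0.0005, "yaw": 0}, {"dx": 0, "dy": 0.005, "dz": -0.001, "yaw": 0}, {"dx": 0, "dy": 0.005, "dz": -0.0015, "yaw": 0}, {"dx": 0, "dy": 0, "dz": 0, "yaw": 0}]'

```text
t: 8.0
eef_pos: [638.5, 255.8, 69.5]
tcp_rot: [3.14, 0.0, 1.547]
ft_force: [-0.3, -2.3, 6.8]
opening: 0.311
grip_force: 30.0
```

```bash
python3 - <<'E'
from h import *
d=grab('scene','e'); a=load('scene','d'); c=grab('wrist','e')
k=np.hstack([cv2.resize(x['color'][225:310,270:400],(395,260)) for x in (a,d)]); w=cv2.resize(c['color'],(420,315)); z=np.zeros((580,790,3),np.uint8); z[:260]=k; z[262:577,:420]=w
cv2.imwrite('pics/crop3.png',z[:,:,::-1])
E
```

```text
(no output)
```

View pics/crop3.png

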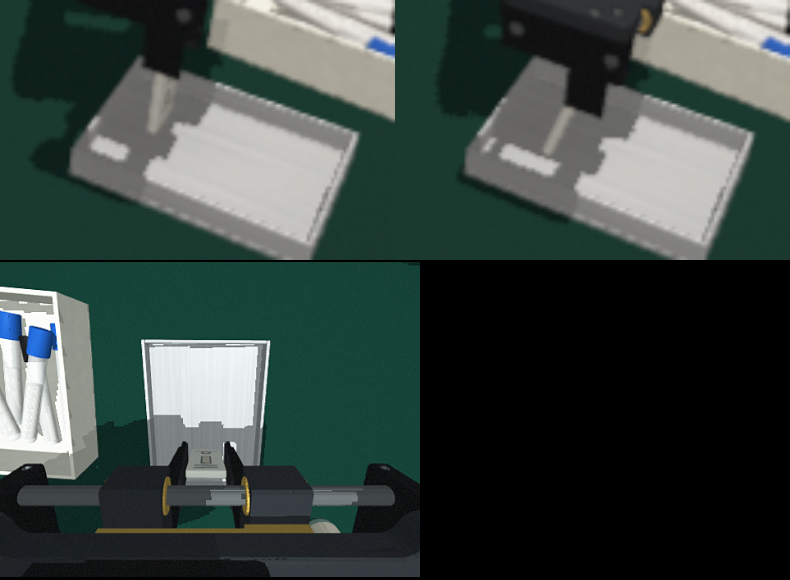

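The cassette is pivoting in the grip, tilted about 20° (right crop, 560,130). I'll continue the arc.

Request:
arm_command --deltas '[{"dx": 0, "dy": 0.0055, "dz": -0.0018, "yaw": 0}, {"dx": 0, "dy": 0.0055, "dz": -0.0018, "yaw": 0}, {"dx": 0, "dy": 0.0045, "dz": -0.003, "yaw": 0}, {"dx": 0, "dy": 0.0045, "dz": -0.003, "yaw": 0}, {"dx": 0, "dy": 0.0038, "dz": -0.0038, "yaw": 0}, {"dx": 0, "dy": 0.0038, "dz": -0.0038, "yaw": 0}, {"dx": 0, "dy": 0.003, "dz": -0.0042, "yaw": 0}, {"dx": 0, "dy": 0.003, "dz": -0.0042, "yaw": 0}, {"dx": 0, "dy": 0, "dz": 0, "yaw": 0}]'

```text
t: 9.0
eef_pos: [639.1, 290.8, 44.3]
tcp_rot: [3.138, -0.002, 1.547]
ft_force: [-0.1, 5.3, 9.2]
opening: 0.305
grip_force: 30.0
```

Request:
arm_command --deltas '[{"dx": 0, "dy": 0.0022, "dz": -0.0047, "yaw": 0}, {"dx": 0, "dy": 0.0022, "dz": -0.0047, "yaw": 0}, {"dx": 0, "dy": 0.001, "dz": -0.004, "yaw": 0}, {"dx": 0, "dy": 0.001, "dz": -0.003, "yaw": 0}, {"dx": 0, "dy": 0, "dz": 0, "yaw": 0}, {"dx": 0, "dy": 0, "dz": 0, "yaw": 0}]'

```text
t: 9.6
eef_pos: [638.8, 296.6, 27.6]
tcp_rot: [3.139, -0.001, 1.547]
ft_force: [-0.1, 3.8, 6.0]
opening: 0.312
grip_force: 30.0
```

```bash
python3 - <<'E'
from h import *
d=grab('scene','f'); c=grab('wrist','f')
w=cv2.resize(c['color'],(395,300)); z=np.hstack([cv2.resize(d['color'][225:310,270:400],(395,300)),w])
cv2.imwrite('pics/crop4.png',z[:,:,::-1])
E
```

```text
(no output)
```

View pics/crop4.png

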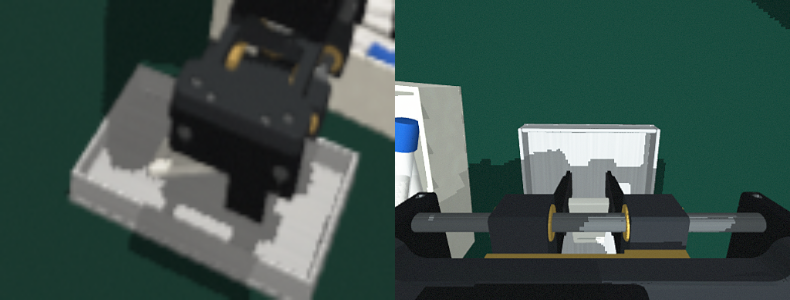

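The cassette lies almost flat in the tray (left crop 160,165). I'll release it, wait, rise and check with range data.

Request:
arm_command --deltas '[{"dx": 0, "dy": 0, "dz": 0, "yaw": 0}, {"dx": 0, "dy": 0, "dz": 0, "yaw": 0}, {"dx": 0, "dy": 0, "dz": 0, "yaw": 0}, {"dx": 0, "dy": 0, "dz": 0, "yaw": 0}, {"dx": 0, "dy": 0, "dz": 0, "yaw": 0}]' --gripper 0.06

```text
t: 10.2
eef_pos: [638.0, 295.5, 26.5]
tcp_rot: [-3.141, 0.0, 1.547]
ft_force: [0.3, 0.5, -0.2]
opening: 0.623
grip_force: 0.0
```

Request:
arm_command --deltas '[{"dx": 0, "dy": 0, "dz": 0.01, "yaw": 0}, {"dx": 0, "dy": 0, "dz": 0.02, "yaw": 0}, {"dx": 0, "dy": 0, "dz": 0.03, "yaw": 0}, {"dx": 0, "dy": 0, "dz": 0.04, "yaw": 0}, {"dx": 0, "dy": -0.02, "dz": 0.04, "yaw": 0}, {"dx": 0, "dy": -0.04, "dz": 0.03, "yaw": 0}, {"dx": 0, "dy": -0.04, "dz": 0, "yaw": 0}, {"dx": 0, "dy": -0.04, "dz": 0, "yaw": 0}, {"dx": 0, "dy": 0, "dz": 0, "yaw": 0}]'

```text
t: 11.1
eef_pos: [638.2, 151.5, 198.0]
tcp_rot: [3.14, 0.001, 1.543]
ft_force: [-1.1, 0.1, -1.6]
opening: 0.632
grip_force: 0.0
```

```bash
python3 - <<'E'
from h import *
np.set_printoptions(suppress=True,precision=1)
s=state(); print(s['t'],s['eef_pos'],s['opening'])
c=grab('wrist','g'); d=grab('scene','g'); 
for X in (pts(c),pts(d)):
    b=(X[...,0]>590)&(X[...,0]<690)&(X[...,1]>205)&(X[...,1]<340)
    q=X[b&(X[...,2]<100)]; print('inside tray z pct',np.percentile(q[:,2],[1,25,50,75,90,99]))
    q=X[b&(X[...,2]>6.8)&(X[...,2]<40)]; print(len(q),np.percentile(q,[2,50,98],axis=0),cv2.minAreaRect(q[:,:2].astype(np.float32)))
z=np.hstack([cv2.resize(c['color'],(395,300)),cv2.resize(d['color'][225:310,270:400],(395,300))]); cv2.imwrite('pics/crop5.png',z[:,:,::-1])
E
```

```text
11.1 [638.2 151.5 198. ] 0.6316280907551491
inside tray z pct [ 1.9  3.2  3.8  4.7  9.5 11.1]
1945 [[624.7 222.2   7.9]
 [639.7 274.3   9.6]
 [689.6 310.3  15.4]] ((649.338134765625, 264.6409912109375), (64.20529174804688, 137.0139923095703), 16.85701560974121)
inside tray z pct [ 2.6  4.   4.7  6.2 10.4 11.9]
484 [[624.4 232.3   7.3]
 [641.4 274.6  10.2]
 [655.3 311.   12.3]] ((636.7453002929688, 270.527099609375), (61.67884826660156, 152.843994140625), 19.937889099121094)
```

The cassette lies flat: x 624–655, y 232–310, top about 10 mm. Now to the follower tab at (600.2,-111.4).

Request:
arm_command --deltas '[{"dx": -0.004, "dy": -0.023, "dz": 0, "yaw": -0.5}, {"dx": -0.006, "dy": -0.04, "dz": 0, "yaw": -0.5}, {"dx": -0.006, "dy": -0.04, "dz": 0, "yaw": -0.5}, {"dx": -0.006, "dy": -0.04, "dz": 0, "yaw": -0.5}, {"dx": -0.006, "dy": -0.04, "dz": 0, "yaw": -0.5}, {"dx": -0.005, "dy": -0.04, "dz": 0, "yaw": -0.5}, {"dx": -0.003, "dy": -0.025, "dz": -0.01, "yaw": -0.5}, {"dx": -0.002, "dy": -0.015, "dz": -0.02, "yaw": -0.5}, {"dx": 0, "dy": 0, "dz": -0.025, "yaw": 0}, {"dx": 0, "dy": 0, "dz": -0.02, "yaw": 0}, {"dx": 0, "dy": 0, "dz": -0.012, "yaw": 0}, {"dx": 0, "dy": 0, "dz": -0.005, "yaw": 0}, {"dx": 0, "dy": 0, "dz": 0, "yaw": 0}, {"dx": 0, "dy": 0, "dz": 0, "yaw": 0}]'

```text
t: 12.6
eef_pos: [600.6, -107.1, 105.5]
tcp_rot: [3.14, 0.0, 1.477]
ft_force: [-0.3, -0.4, -0.3]
opening: 0.631
grip_force: 0.0
```

Request:
arm_command --deltas '[{"dx": 0, "dy": 0, "dz": 0, "yaw": 0}, {"dx": 0, "dy": 0, "dz": 0, "yaw": 0}, {"dx": 0, "dy": 0, "dz": 0, "yaw": 0}, {"dx": 0, "dy": 0, "dz": 0, "yaw": 0}, {"dx": 0, "dy": 0, "dz": 0, "yaw": 0}]' --gripper 0.0

```text
t: 13.1
eef_pos: [599.3, -107.3, 104.8]
tcp_rot: [-3.14, -0.0, 1.477]
ft_force: [-0.9, -1.6, 2.6]
opening: 0.288
grip_force: 30.0
```

Request:
arm_command --deltas '[{"dx": 0.0005, "dy": 0.005, "dz": 0, "yaw": 0}, {"dx": 0.001, "dy": 0.01, "dz": 0, "yaw": 0}, {"dx": 0.001, "dy": 0.01, "dz": 0, "yaw": 0}, {"dx": 0.001, "dy": 0.01, "dz": 0, "yaw": 0}, {"dx": 0.001, "dy": 0.01, "dz": 0, "yaw": 0}, {"dx": 0.001, "dy": 0.01, "dz": 0, "yaw": 0}, {"dx": 0.001, "dy": 0.01, "dz": 0, "yaw": 0}, {"dx": 0.001, "dy": 0.01, "dz": 0, "yaw": 0}, {"dx": 0.001, "dy": 0.01, "dz": 0, "yaw": 0}, {"dx": 0.001, "dy": 0.01, "dz": 0, "yaw": 0}, {"dx": 0.001, "dy": 0.01, "dz": 0, "yaw": 0}, {"dx": 0.0005, "dy": 0.005, "dz": 0, "yaw": 0}, {"dx": 0, "dy": 0, "dz": 0, "yaw": 0}, {"dx": 0, "dy": 0, "dz": 0, "yaw": 0}]'

```text
t: 14.5
eef_pos: [610.3, 2.0, 104.7]
tcp_rot: [-3.14, 0.001, 1.477]
ft_force: [-5.7, -7.0, 3.3]
opening: 0.293
grip_force: 30.0
```

```bash
python3 - <<'E'
from h import *
np.set_printoptions(suppress=True,precision=1)
s=state(); print(s['t'],s['eef_pos'],s['opening'],s['grip_force'],s['ft_force'])
c=grab('wrist','h'); d=grab('scene','h'); t=grab('top','h')
e=c['extrinsics']
for p in ((630.5,-5,46),(638,4,46)):
    for n,k in (('w',c),('s',d),('t',t)):
        E=k['extrinsics']; q=E[:3,:3].T@(np.array(p)-E[:3,3]); print(n,k['cx']-k['fx']*q[0]/q[2],k['cy']+k['fy']*q[1]/q[2])
z=np.hstack([cv2.resize(c['color'],(395,300)),cv2.resize(d['color'][190:250,170:270],(395,300),interpolation=2)])
z2=np.zeros((300,790,3),np.uint8); z2[:,:395]=cv2.resize(t['color'][160:205,260:320],(395,300),interpolation=2)
z2[:,395:]=cv2.resize(c['color'][100:260,230:440],(395,300),interpolation=2)
cv2.imwrite('pics/crop6.png',np.vstack([z,z2])[:,:,::-1])
E
```

```text
14.5 [610.3   2.  104.7] 0.29266560426735855 29.98885452747345 [-5.7 -7.   3.3]
w 274.43140065767443 218.24531817391056
s 220.4339229597202 216.13620986528795
t 285.36858218373175 182.19551495273365
w 282.7973459913083 207.37446352879925
s 222.01961519520313 218.9844355935981
t 281.73195386328314 179.191392946207
```

View pics/crop6.png

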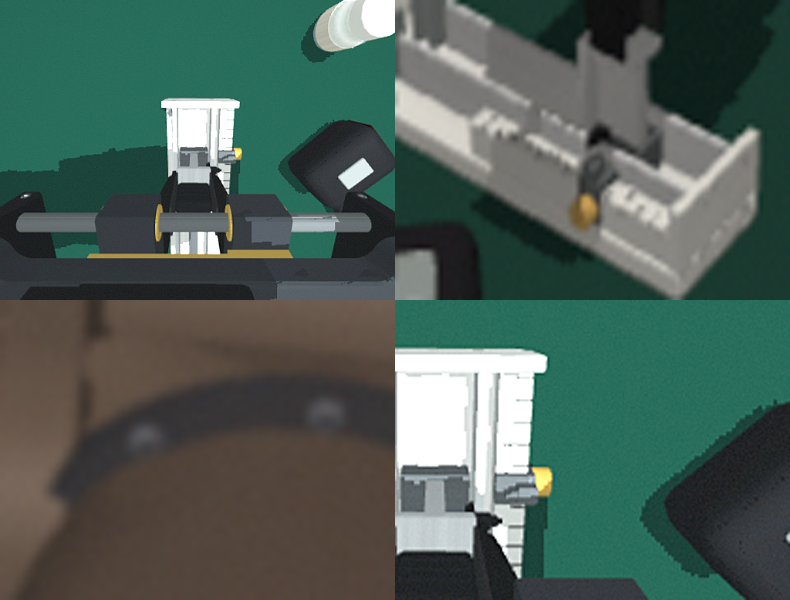

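The pointer tip is at wrist px about (286,217). The clip's blade end is at (283,200), so it needs a little more travel. I'll convert that to mm.

```bash
python3 - <<'E'
from h import *
np.set_printoptions(suppress=True,precision=1)
c=load('wrist','h'); yl=np.array([.1,.995,0]); X=pts(c)
p=ray(c,285.8,217.3,46); 
for uv in ((283,199.7),(293.8,200.3)): i=ray(c,*uv,46); print(p,i,(i-p)@yl)
# precise: print dark/grey map around pointer & clip: height and brightness
g=c['color'].mean(2); 
for v in range(190,224): print(v,' '.join('%3d'%g[v,u]+'/%2.0f'%X[v,u,2] for u in range(274,304,2)))
hsv=cv2.cvtColor(c['color'],cv2.COLOR_RGB2HSV); m=cv2.inRange(hsv,(10,120,80),(30,255,255)); m[230:]=0;m[:,:280]=0;m[:,330:]=0
v,u=np.nonzero(m);print(u.min(),u.max(),v.min(),v.max(),u.mean(),v.mean(),ray(c,u.mean(),v.mean(),42))
E
```

```text
[640.  -5.  46.] [638.6  10.6  46. ] 15.450626464176157
[640.  -5.  46.] [647.3   9.3  46. ] 15.002373607659075
190 255/41 255/41 236/15 222/15 155/23 255/33 255/32 255/32 255/34 255/33 255/34 255/33 255/33 252/30  94/30
191 255/41 255/42 236/15 223/15 159/24 255/32 255/32 255/34 255/33 255/33 255/34 255/33 255/33 208/34  78/34
192 255/41 255/41 237/15 222/15 151/23 193/35 199/37 128/36 191/36 204/36 200/37 201/35 205/36 112/36  83/36
193 255/40 255/40 236/15 223/15 150/23 103/40 108/38 113/38 110/37 106/38 108/39 106/38  99/39 107/39 117/38
194 255/41 255/40 232/14 224/14 133/25 154/39 161/39 163/38 158/38 157/38 162/40 162/38 157/39 154/39 182/38
195 255/41 255/41 231/15 224/14 127/25 166/40 167/39 166/39 171/39 171/38 166/39 174/38 173/38 167/39 207/39
196 255/41 255/41 228/14 225/14 123/27 163/40 170/39 170/39 169/38 169/38 174/39 175/40 177/38 173/39 208/39
197 255/40 255/40 227/15 227/14 124/33 167/38 166/39 168/38 169/38 167/38 145/39 134/41 132/41 127/40 155/40
198 255/40 255/40 229/14 228/14 122/34 170/39 172/38 171/39 179/39 179/39 112/42  92/42  91/42  94/43  99/43
199 255
[... 2091 characters left out ...]
 42/47  36/46  27/46   0/47 219/33 213/33 215/33 215/33 216/34 162/ 0  47/ 1  50/ 1
219  20/88  32/88  36/88  40/47  27/47  47/47 180/47 213/34 219/33 222/32 223/34 227/33 145/ 2  46/ 0  49/ 1
220  20/90  39/89  33/90  54/45  40/47 167/47 255/33 206/32 159/33 125/33 127/32 129/34  75/ 1  49/ 2  56/ 1
221  27/92  35/91  30/91  55/45 243/32 255/33 255/33 255/33 157/32 135/33 136/33 138/33  96/ 0  47/-1  50/ 0
222  34/91  38/93  27/93 109/19 255/33 255/32 255/33 255/33 199/33 209/32 207/32 209/33 129/ 0  49/ 0  47/ 0
223  44/91  32/95  28/94 165/20 255/33 255/32 255/33 255/32 207/33 217/32 215/33 220/32 114/ 1  50/ 1  49/ 1
303 313 189 204 308.6060606060606 195.3939393939394 [660.2  11.   42. ]
```

```bash
python3 - <<'E'
from h import *
c=load('wrist','h'); yl=np.array([.1,.995,0])
p=ray(c,287,217.5,46)
for uvz in ((287.5,203.6,46),(296,203.6,46),(288,200.6,39),(288,192.5,39),(288,208.5,39)): i=ray(c,*uvz); print(p.round(1),i.round(1),((i-p)@yl).round(1))
E
```

```text
[641.   -5.3  46. ] [642.    6.9  46. ] 12.3
[641.   -5.3  46. ] [649.    6.3  46. ] 12.3
[641.   -5.3  46. ] [643.3   7.   39. ] 12.5
[641.   -5.3  46. ] [643.7  14.1  39. ] 19.6
[641.   -5.3  46. ] [ 6.43e+02 -1.00e-01  3.90e+01] 5.3
```

Request:
arm_command --deltas '[{"dx": 0.0004, "dy": 0.004, "dz": 0, "yaw": 0}, {"dx": 0.0004, "dy": 0.004, "dz": 0, "yaw": 0}, {"dx": 0.0004, "dy": 0.004, "dz": 0, "yaw": 0}, {"dx": 0, "dy": 0, "dz": 0, "yaw": 0}, {"dx": 0, "dy": 0, "dz": 0, "yaw": 0}, {"dx": 0, "dy": 0, "dz": 0, "yaw": 0}]'

```text
t: 15.25
eef_pos: [611.4, 13.8, 104.7]
tcp_rot: [-3.14, 0.001, 1.477]
ft_force: [-5.4, -7.0, 4.2]
opening: 0.292
grip_force: 30.0
```

```bash
python3 - <<'E'
from h import *
np.set_printoptions(suppress=True,precision=1)
c=grab('wrist','i'); d=grab('scene','i'); X=pts(c); s=state(); print(s['t'],s['eef_pos'],s['opening'],s['grip_force'],s['ft_force'])
g=c['color'].mean(2); 
for v in range(199,230): print(v,' '.join('%3d'%g[v,u]+'/%2.0f'%X[v,u,2] for u in range(276,302,2)))
X=pts(d);q=X[(X[...,0]>595)&(X[...,0]<685)&(X[...,1]>205)&(X[...,1]<340)&(X[...,2]>7.5)&(X[...,2]<40)]; print(np.percentile(q,[3,50,97],axis=0))
E
```

```text
15.35 [611.4  13.8 104.7] 0.29789323144028607 29.987998008728027 [-5.3 -6.6  3.8]
199 255/41 230/15 224/14 144/26 255/33 255/33 255/33 255/33 255/33 255/32 255/33 255/32 132/ 1
200 255/40 223/14 224/14 144/26 255/33 255/33 255/33 255/32 255/33 255/32 255/33 255/31  90/22
201 255/41 221/15 226/14 145/28 255/33 255/32 255/32 255/33 221/33 201/33 205/33 188/32  74/25
202 255/41 223/14 215/15 150/27 255/33 254/34 255/32 255/33 190/33 191/33 191/32 195/34  82/28
203 252/41 221/14 213/15 152/28 255/33 212/33 215/33 218/32 223/32 224/33 225/32 239/32  81/30
204 200/41 219/14 213/14 162/28 200/33 201/32 202/33 200/32 204/33 204/32 205/32 213/32  83/33
205 204/41 220/13 215/14 130/34 122/35 119/36 121/35 118/34 118/35 119/35 123/37 125/35  79/35
206 205/41 218/16 215/14  96/36  76/38  72/38  72/38  72/38  74/37  78/37  74/37  78/37  76/38
207 206/40 220/15 212/15  92/37  91/38  93/38  93/39  95/40  93/39  95/38  92/38  96/38  91/39
208 207/41 220/15 217/14  91/37  98/40  97/39  95/38  98/39  96/39  93/39  99/39  93/39 101/38
209 208/41 222/15 205/15  90/37  99/39  98/40  99/38  96/39 100/40  
[... 1307 characters left out ...]
/33 248/33 194/32 189/32 194/33 198/33  96/ 1  48/ 1
224  36/97  28/96 105/97 255/34 255/33 255/33 245/34 217/32 221/33 225/32 228/33 110/ 1  54/ 0
225  32/97  24/98  30/99 214/97 255/33 255/33 244/33 215/33 217/33 214/33 218/33 105/ 0  50/ 0
226  34/99  35/99  25/99  37/99 255/32 255/33 243/33 213/33 213/33 216/32 220/32 109/ 1  43/-0
227  31/101  35/101  34/101   8/101 255/33 255/34 243/34 216/32 213/31 213/33 220/33  93/ 1  46/ 0
228  31/101  32/103  35/103  18/103 195/102 255/33 242/32 212/32 211/33 213/32 221/32  85/-0  50/ 1
229  35/103  36/104  32/105  30/105 109/103 255/34 242/32 211/31 212/34 214/32 222/33  88/ 0  49/-1
[[625.4 238.6   8.3]
 [641.1 275.1  10.2]
 [654.2 309.7  11.8]]
```

```bash
python3 -c "
from cell import *
print(job_done())"
```

```text
the job is handed in; nothing more can be done
None
```

The job is handed in: the old white cassette lies flat in the steel tray, and the gripper is still holding the follower, its pointer within about 1 mm of the index tip by the wrist camera. The box of tubes, scanner and jar were not touched, but the hand-in gave no verdict.

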